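# Make up two prep trays: lime dressing and garlic tempering

### The job

Make up the two metal prep trays. The long tray is for the lime dressing: the small steel cup in its large round well, the salt shaker upright in its small round well and the lime in its square well; the short tray is for the tempering: the wide steel bowl upright in its round well and the garlic in its square well. The cup stands nested in the bowl at the start: lift it out by itself without taking the bowl along, and leave the onion and the spice jar where they stand.

Things in the scene. Friction and masses are not known exactly. Their poses are not given: they have to be found in the camera images.
- long_tray: long pressed aluminium tray, fixed, 100 mm (own x) by 264 mm (own y), top 16 mm high. Three wells at own x = 0, chamfered, 12 mm deep, floor 4 mm above the worktop: square 66 x 66 mm centred at own y = +84 mm, large round 72 mm across at y = 0, small round 56 mm across at y = -84 mm. Wire handles stick out 17 mm at both ends. Origin: centre of underside, z up
- short_tray: short pressed aluminium tray, fixed, 100 mm (own x) by 180 mm (own y), top 16 mm high. Two wells at own x = 0, chamfered, 12 mm deep, floor 4 mm above the worktop: square 66 x 66 mm centred at own y = +42 mm, round 72 mm across at y = -42 mm. Wire handles stick out 17 mm at both ends. Origin: centre of underside, z up
- cup: small tall round steel cup, open at the top, 55 mm across the rim, tapering to 40 mm at the foot, 48 mm high, wall 2.5 mm, 60 g. At the start it stands loosely inside the bowl, on the bowl's floor, its rim 19 mm above the bowl's rim. Origin: centre of its underside, z up
- bowl: low wide round steel bowl, open at the top, 67 mm across the rim, tapering to 50 mm at the foot, 32 mm high, wall 2.5 mm, inner floor 3 mm above its underside, 90 g. Origin: centre of its underside, z up
- shaker: glass salt shaker with a grey domed top, round, 44 mm across the body, 34 mm across the top above 74 mm, 90 mm high, 100 g, standing upright. Origin: centre of its underside, z up
- lime_center (a point): green lime, 55 mm long (own x), 47 mm across (own y), 48 mm high, 56 g, lying on the worktop. This point is its centre
- garlic_center (a point): whole white-violet garlic bulb, about 53 mm across and 53 mm high with its pointed neck up, 31 g. This point is its centre
- onion: bystander: red onion, 64 x 67 mm, 71 mm high; leave it alone. Origin: centre of its underside. (Mind also the red dish basket with a pan, fixed, about 0.25 m high, that always fills x = 0.57 to 0.87, y = -0.17 to 0.22 m behind the trays: go round its front)
- spice_jar: bystander: glass spice jar with a dark green lid, 46 mm across, 106 mm high, standing upright; leave it alone. Origin: centre of its underside
Things that resemble listed ones, but are neither listed nor needed, are in the scene too. What is shaped like the part that bears lime_center but turquoise is not meant. Leave any orange look-alike of the part that bears garlic_center alone.

How it is judged (in metres and radians):
On the way:
1. the cup has been lifted clear of the bowl while the bowl stayed where it stood (distance between cup and bowl above 0.07 m and distance of bowl from where it was at the start of the episode below 0.03 m), for 0.2 s.
At the end, for the whole second after the job is handed in: All released, at rest, down in their own wells: undersides within 5 mm of the floor, lime and garlic centres under 36 and 39 mm; cup, bowl, shaker upright (0.12 rad). From the well's centre along each tray axis: cup 17 mm, bowl 14 mm, shaker 12 mm, lime and garlic 15 mm (x of cup in the frame of long_tray between -0.017 and 0.017 m and y of cup in the frame of long_tray between -0.017 and 0.017 m and height (world z) of each of cup, shaker, bowl below 0.009 m and angle between each of cup, shaker, bowl's own z axis and vertical below 0.12 rad and linear speed of each of cup, shaker, bowl below 0.02 m/s and x of shaker in the frame of long_tray between -0.012 and 0.012 m and y of shaker in the frame of long_tray between -0.096 and -0.072 m and x of lime_center in the frame of long_tray between -0.015 and 0.015 m and y of lime_center in the frame of long_tray between 0.069 and 0.099 m and height (world z) of lime_center below 0.036 m and x of bowl in the frame of short_tray between -0.014 and 0.014 m and y of bowl in the frame of short_tray between -0.056 and -0.028 m and x of garlic_center in the frame of short_tray between -0.015 and 0.015 m and y of garlic_center in the frame of short_tray between 0.027 and 0.057 m and height (world z) of garlic_center below 0.039 m); the robot touches nothing.
It fails at once if the bowl is lifted with the cup still in it (height (world z) of bowl above 0.02 m and distance between cup and bowl below 0.03 m).
It fails at once if the onion or the spice jar is moved by more than 30 mm (distance of any of onion, spice_jar from where it was at the start of the episode above 0.03 m).
It also fails if it takes over 120 s, if anything falls off the work surface, if the arm or the gripper's body presses on something with over 40 N, if the wrist force passes 120 N, or if a joint passes its speed limit or range.

### The arm

A 6-joint arm with a two-finger parallel gripper is mounted at the origin on a cart in front of the work surface, level with it; the furniture and walls round the work are solid. World frame = base frame: x ahead of the robot, y to its left, z up, the work surface at z = 0. Lengths are in m, angles in degrees, forces in N, time in s.
With the tool pointing down it reaches from about 0.3 to 0.75 m from the base axis. Payload 8.5 kg.
Tool frame: the origin (TCP) lies midway between the tips of the shut fingers; the grasp point (between the pads) lies 19 mm behind it; z points along the fingers, y is the line along which they close (so a half turn about z gives the same grasp; the last joint's range is limited). The gripper opens to 85 mm and grips with 20 to 120 N. Pads are 22 mm wide; open, the fingers measure 114 mm over their backs; the gripper's body (76 mm by 85 mm) begins 54 mm behind the grasp point. The pads swing forward as they close: fully open they stand 13 mm farther back than shut.
Start: joints at [60.602, 21.807, 74.336, -0, 83.858, -12.336], TCP at [0.161, 0.526, 0.231] pointing down, gripper open.
Joint ranges: [-178.18, 178.18], [-50.72, 133.34], [12.68, 142.11], [-81.47, 261.47], [9.98, 163.14], [-165.26, 165.26]. Speed limits (degrees/s): [136.94, 136.94, 180, 180, 180, 180].

### API

Orientations are given as a 3x3 rotation matrix whose columns are the frame's x, y, z axes.
In Python, from rig import env, viewer, recognise, pinpoint gives the robot as it stands.
- The arm moves only by the tool move_arm, never from a script. Its argument "plan" is text: rows parted by semicolons, each of 7 numbers parted by spaces: the shift along the tool's x, y, z in m, then the turn, a rotation vector about the tool's x, y, z in rad, then the finger opening in m, from 0 to 0.0854. A call has 1 to 12 rows; each row shifts and turns the commanded pose from where the row before left it, along the tool's axes as they then stand; what a row does not reach is not made up. A row lasts 1/8 s, in which the tool goes at most 62.5 mm and 10.7 degrees, less where a joint would pass 70% of its speed; a pose out of reach is approached as far as the arm can. A call is refused whole if a number of a shift passes 0.0625 or a number of a turn 0.188, either way. A call with a gripper value outside its range is refused whole. The fingers move at their own pace and stop on an object; "grip_force" is the grip in N (left out, the last holds). Time passes only in rows, so rows that do not move let the fingers close. It gives the time, the measured TCP pose, the force, the opening and the grip force at its end, in the units of the state.
- env.observe(): the state, without advancing time (a new reading comes with each control period).
- viewer.get_image(name): name is "scene" or "top"; returns (picture, depth): 384x512x3 uint8, red, green, blue; 384x512 float32, m along the optical axis (not along the pixel's ray), 0 where there is no reading.
- viewer.calibration(name): a dict with "fx", "fy", "cx", "cy" (pixels), "R" (3x3) and "t" (3): a world point X has camera coordinates R X + t. Camera axes: x right, y down, z forward; pixel columns grow to the right and rows downward; lengths in m; the calibration is good to about 2 mm. A picture is of the moment at which its call begins. calibration takes no time and is no camera call.
- env.close_job(): hands the job in; it is judged then, once.
Trained networks look in the newest picture that a camera, given by its name, has taken for a name from the list of things; names that differ only in an ending like _2 or _b are one class to them, and where a whole thing is asked for, a point or a joint stands for the part that bears it (a point fixed in the world has none). Each returns a list of dicts, best first, with "conf" (0 to 1); they miss things now and then, are a little off and sometimes report something else, mostly with a low value. They report only what shows in the picture. A call takes as long as a camera call. They do not tell look-alikes from the thing itself.
- recognise(camera, name): "extent" ([centre column, centre row, width, height] in pixels, round what is visible of it).
- pinpoint(camera, name): "pixel" ([column, row] in pixels: a listed point, or the origin of a listed thing).
The state is a dict: "time_s": time; "q": joint angles; "qvel": joint speeds; "joint_efforts": joint torques, N m; "position": TCP position; "tool_rot": TCP orientation; "ft_force": force on the tool from outside, world axes, zero at the start; "wrist_torque": the same for the moment, N m; "grip_width": finger opening in m; "gripper_force": force on a finger pad.
Only numpy, scipy, OpenCV 4.12 (cv2) and the standard library are available. Lean on these libraries where they do the work, as an engineer would, in place of code of your own. Each camera call takes 0.05 s, during which the arm holds its last target. There are 200 camera calls.

## Working session

There is one attempt and no reset: what is moved stays moved. The work goes in short steps, Python scripts to look and compute and a tool call to move; the robot and the scene stay as the last step left them, time stands still between calls to the robot, and variables do not carry over. Pictures are saved under pics/ and viewed, at most 14 in all, crops included, and the job is handed in when it is done.

Besides the shell and the picture viewer there is one more tool, called after ">>>" as name(argument=value, ...) on one line, values as JSON. move_arm: Moves the arm, as the interface text tells. Its arguments: {"type":"object","properties":{"plan":{"type":"string"},"grip_force":{"type":"number"}},"required":["plan"]}

```bash
ls; mkdir -p pics
cat > h.py <<'E'
import numpy as np, cv2
from rig import env, viewer, recognise, pinpoint
def pt(cam,px,d):
    c=viewer.calibration(cam); u,v=px
    return c["R"].T@(np.array([(u-c["cx"])/c["fx"]*d,(v-c["cy"])/c["fy"]*d,d])-c["t"])
def ray(cam,px):
    c=viewer.calibration(cam);o=-c["R"].T@c["t"];d=pt(cam,px,1.)-o
    return o,d/np.linalg.norm(d)
def atz(cam,px,z):
    o,d=ray(cam,px); return o+d*(z-o[2])/d[2]
def proj(cam,X):
    c=viewer.calibration(cam);p=c["R"]@np.array(X)+c["t"]
    return np.array([p[0]/p[2]*c["fx"]+c["cx"],p[1]/p[2]*c["fy"]+c["cy"]])
def cloud(cam,depth):
    c=viewer.calibration(cam);v,u=np.mgrid[:384,:512]
    P=np.stack([(u-c["cx"])/c["fx"]*depth,(v-c["cy"])/c["fy"]*depth,depth],-1)
    return (P-c["t"])@c["R"]
def tri(pa,pb):
    (o1,d1),(o2,d2)=ray("scene",pa),ray("top",pb)
    A=np.stack([d1,-d2],1);s=np.linalg.lstsq(A,o2-o1,rcond=None)[0]
    a,b=o1+s[0]*d1,o2+s[1]*d2
    return (a+b)/2,np.linalg.norm(a-b)
E
python3 - <<'E'
from h import *
np.set_printoptions(precision=3,suppress=True)
D={}
for c in("scene","top"):
    im,d=viewer.get_image(c);D[c]=d;cv2.imwrite(f"pics/{c}0.png",im[:,:,::-1]);np.save(f"{c}0.npy",d)
    k=viewer.calibration(c);print(c,-k["R"].T@k["t"],k["fx"])
for n in["long_tray","short_tray","cup","bowl","shaker","lime_center","garlic_center","onion","spice_jar"]:
    for c in("scene","top"):
        print(n,c,[(np.round(r["pixel"]).tolist(),round(r["conf"],2)) for r in pinpoint(c,n)][:4],[(np.round(r["extent"]).tolist(),round(r["conf"],2)) for r in recognise(c,n)][:4])
print(env.observe()["time_s"],env.observe()["tool_rot"])
E
```

```text
pics
scene [ 0.177 -0.802  0.906] 349.73200771559846
top [ 0.451 -0.032  1.111] 369.6597558855733
long_tray scene [([242.0, 243.0], 0.67), ([200.0, 184.0], 0.32)] [([244.0, 248.0, 76.0, 75.0], 0.91)]
long_tray top [([302.0, 241.0], 0.79)] [([307.0, 241.0, 100.0, 44.0], 0.75)]
short_tray scene [([202.0, 182.0], 0.6), ([330.0, 230.0], 0.23)] [([199.0, 181.0, 34.0, 37.0], 0.9)]
short_tray top [([188.0, 243.0], 0.97)] [([187.0, 244.0, 72.0, 53.0], 0.96)]
cup scene [([277.0, 305.0], 0.85), ([223.0, 152.0], 0.44), ([240.0, 247.0], 0.28), ([339.0, 260.0], 0.2)] [([277.0, 300.0, 20.0, 21.0], 0.79)]
cup top [([386.0, 248.0], 0.53)] [([390.0, 245.0, 22.0, 16.0], 0.64)]
bowl scene [([275.0, 305.0], 0.54), ([300.0, 242.0], 0.3)] [([277.0, 306.0, 24.0, 15.0], 0.52)]
bowl top [([385.0, 244.0], 0.41)] [([388.0, 245.0, 8.0, 20.0], 0.58)]
shaker scene [([313.0, 278.0], 0.58)] [([277.0, 301.0, 17.0, 21.0], 0.71), ([315.0, 272.0, 17.0, 24.0], 0.59)]
shaker top [([377.0, 197.0], 0.58)] [([381.0, 196.0, 22.0, 16.0], 0.81)]
lime_center scene [([162.0, 163.0], 0.51), ([223.0, 151.0], 0.46)] []
lime_center 
[... 211 characters left out ...]
scene [([304.0, 242.0], 0.75), ([344.0, 209.0], 0.58)] [([344.0, 212.0, 13.0, 16.0], 0.66), ([301.0, 245.0, 15.0, 15.0], 0.48)]
garlic_center top [([338.0, 187.0], 0.79), ([326.0, 121.0], 0.5), ([388.0, 242.0], 0.16)] [([342.0, 188.0, 16.0, 19.0], 0.8), ([324.0, 121.0, 14.0, 11.0], 0.7)]
onion scene [([342.0, 257.0], 0.73)] [([342.0, 254.0, 24.0, 25.0], 0.56)]
onion top [([371.0, 161.0], 0.97)] [([374.0, 160.0, 21.0, 20.0], 0.81), ([305.0, 239.0, 94.0, 42.0], 0.25)]
spice_jar scene [([330.0, 231.0], 0.6)] [([332.0, 224.0, 20.0, 34.0], 0.68)]
spice_jar top [([337.0, 153.0], 0.89)] [([342.0, 149.0, 20.0, 21.0], 0.73)]
1.9 [[-0.956  0.293  0.   ]
 [ 0.293  0.956  0.   ]
 [-0.     0.    -1.   ]]
```

Run:
```python
import cv2
t=cv2.imread("pics/top0.png");s=cv2.imread("pics/scene0.png")
cv2.imwrite("pics/t1.png",cv2.resize(t[90:300,100:420],None,fx=2.5,fy=2.5,interpolation=cv2.INTER_CUBIC))
cv2.imwrite("pics/s1.png",cv2.resize(s[130:330,140:380],None,fx=3,fy=3,interpolation=cv2.INTER_CUBIC))
```

```text
(no output)
```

View pics/t1.png

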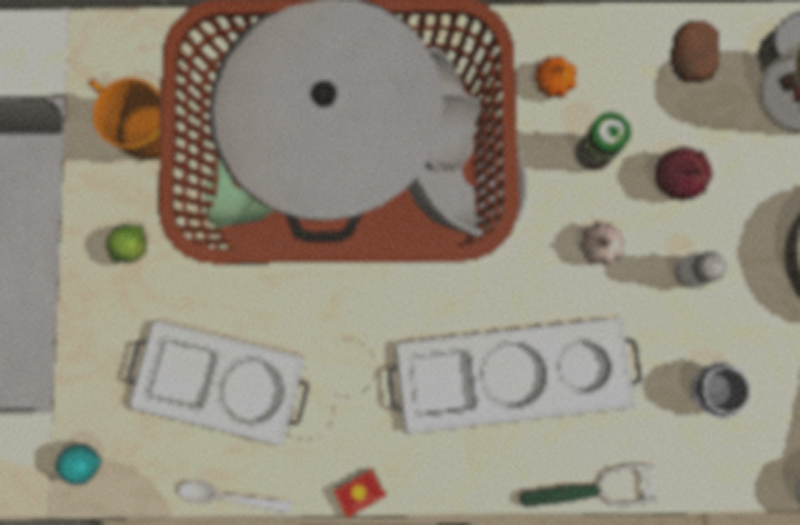

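View pics/s1.png

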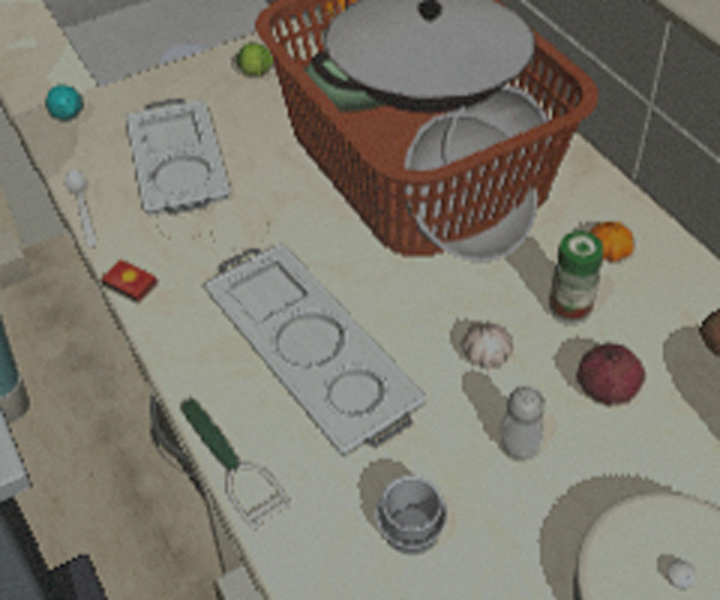

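The pictures show these candidates (top-view pixels):
- **Lime:** green at (150,187), and a turquoise look-alike at (131,275). I choose the green one.
- **Garlic:** white-violet at (341,187), and an orange look-alike at (323,120). I choose the white one.
- **Cup in bowl:** (388,245).
- **Shaker:** (380,197). The spice jar with the green lid is at (342,145).
- **Trays:** long at (305,240), short at (187,243).

Next I measure these with both cameras.

```bash
cat > m.py <<'E'
from h import *
np.set_printoptions(precision=4,suppress=True)
def trays(im,verbose=True):
    h=cv2.cvtColor(im,cv2.COLOR_BGR2HSV); out={}
    m=((h[:,:,1]<38)&(h[:,:,2]>110)).astype(np.uint8)
    m=cv2.morphologyEx(m,cv2.MORPH_OPEN,np.ones((3,3)))
    m=cv2.morphologyEx(m,cv2.MORPH_CLOSE,np.ones((7,7)))
    n,l,st,ce=cv2.connectedComponentsWithStats(m)
    for name,(u,v) in dict(long=(302,241),short=(188,243)).items():
        best=min(range(1,n),key=lambda i:np.hypot(*(ce[i]-(u,v))))
        ys,xs=np.nonzero(l==best)
        P=np.array([atz("top",(x,y),0.016)[:2] for x,y in zip(xs,ys)])
        (c,(w,hh),a)=cv2.minAreaRect((P*1000).astype(np.float32))
        b=cv2.boxPoints((c,(w,hh),a)); e=[b[1]-b[0],b[2]-b[1]]; e=max(e,key=np.linalg.norm); e=e/np.linalg.norm(e); e*=np.sign(e[1])
        print(name,"rect c",np.array(c)/1000,(w,hh),"own y axis",e,np.degrees(np.arctan2(e[0],e[1])),"mean",P.mean(0))
E
python3 - <<'E'
from m import *
im=cv2.imread("pics/top0.png");trays(im)
C={c:cloud(c,np.load(c+"0.npy")) for c in("top","scene")}
C0={c:np.load(c+"0.npy")>0 for c in C}
P=C["top"];print("table z",np.median(P[210:215,200:300,2]),np.median(C["scene"][215:225,140:150,2]) , "tray",P[232:236,270:280,2].mean())
prs=dict(lime=((223,151),(152,186)),garlic=((304,242),(338,187)),cup=((277,305),(386,248)),shaker=((313,278),(377,197)),long=((242,243),(302,241)),short=((202,182),(188,243)),onion=((342,257),(371,161)),jar=((330,231),(337,153)))
for n,(a,b) in prs.items():
    X,e=tri(a,b);print(n,"tri",X,"err",round(e,4),"|topz",atz("top",b,X[2])[:2])
    if n in("long","short"):continue
    for c in C:
        q=C[c];m=C0[c]&(np.hypot(q[...,0]-X[0],q[...,1]-X[1])<0.05)&(q[...,2]>0.015)&(q[...,2]<.13)
        z=q[m];
        print("  ",c,len(z),"zmax",np.sort(z[:,2])[-8:].round(3).tolist(),"lo",np.percentile(z,3,axis=0)[:2],"hi",np.percentile(z,97,axis=0)[:2],"mid",(np.percentile(z,3,axis=0)+np.percentile(z,97,axis=0))[:2]/2)
E
```

```text
Traceback (most recent call last):
  File "m.py", line 12, in trays
    P=np.array([atz("top",(x,y),0.016)[:2] for x,y in zip(xs,ys)])
                ~~~^^^^^^^^^^^^^^^^^^^
  File "h.py", line 10, in atz
    o,d=ray(cam,px); return o+d*(z-o[2])/d[2]
        ~~~^^^^^^^^
  File "h.py", line 7, in ray
    c=viewer.calibration(cam);o=-c["R"].T@c["t"];d=pt(cam,px,1.)-o
                                                   ~~^^^^^^^^^^^
  File "h.py", line 4, in pt
    c=viewer.calibration(cam); u,v=px
ValueError: time passes only in moves, steps and waits
```

```bash
sed -i 's/viewer\.calibration(/cal(/; s/c=viewer.calibration/c=cal/g' h.py; sed -i '2a import functools\n@functools.lru_cache(None)\ndef cal(n): return viewer.calibration(n)' h.py; cat h.py | head -9
cat > a.py <<'E'
from m import *
im=cv2.imread("pics/top0.png");trays(im)
C={c:cloud(c,np.load(c+"0.npy")) for c in("top","scene")}
C0={c:np.load(c+"0.npy")>0 for c in C}
P=C["top"];print("table z",np.median(P[210:215,200:300,2]),np.median(C["scene"][215:225,140:150,2]) , "tray",P[232:236,270:280,2].mean())
prs=dict(lime=((223,151),(152,186)),garlic=((304,242),(338,187)),cup=((277,305),(386,248)),shaker=((313,278),(377,197)),long=((242,243),(302,241)),short=((202,182),(188,243)),onion=((342,257),(371,161)),jar=((330,231),(337,153)))
for n,(a,b) in prs.items():
    X,e=tri(a,b);print(n,"tri",X,"err",round(e,4))
    if n in("long","short"):continue
    for c in C:
        q=C[c];m=C0[c]&(np.hypot(q[...,0]-X[0],q[...,1]-X[1])<0.05)&(q[...,2]>0.015)&(q[...,2]<.13)
        z=q[m];
        print("  ",c,len(z),"zmax",np.sort(z[:,2])[-8:].round(3).tolist(),"lo",np.percentile(z,3,axis=0)[:2],"hi",np.percentile(z,97,axis=0)[:2],"mid",(np.percentile(z,3,axis=0)+np.percentile(z,97,axis=0))[:2]/2)
E
python3 a.py
```

```text
import numpy as np, cv2
from rig import env, viewer, recognise, pinpoint
import functools
@functools.lru_cache(None)
def cal(n): return viewer.calibration(n)
def pt(cam,px,d):
    c=cal(cam); u,v=px
    return c["R"].T@(np.array([(u-c["cx"])/c["fx"]*d,(v-c["cy"])/c["fy"]*d,d])-c["t"])
def ray(cam,px):
long rect c [ 0.6111 -0.2667] (1080.486328125, 651.7568359375) own y axis [0.0404 0.9992] 2.3126302 mean [ 0.5404 -0.3461]
short rect c [0.5545 0.1741] (6.1200175285339355, 5.951172351837158) own y axis [0.9999 0.0155] 89.11084 mean [0.5545 0.1741]
table z -5.221036286680888e-05 -0.8134008991835676 tray 0.032489229266004484
lime tri [0.6158 0.2861 0.0223] err 0.0106
   top 210 zmax [0.048, 0.048, 0.049, 0.049, 0.049, 0.049, 0.051, 0.053] lo [0.5963 0.267 ] hi [0.6366 0.3055] mid [0.6165 0.2862]
   scene 101 zmax [0.047, 0.048, 0.048, 0.048, 0.049, 0.051, 0.051, 0.051] lo [0.5961 0.2658] hi [0.6354 0.2994] mid [0.6158 0.2826]
garlic tri [ 0.6174 -0.2718  0.0246] err 0.012
   top 232 zmax [0.046, 0.046, 0.047, 0.047, 0.047, 0.049, 0.05, 0.053] lo [ 0.5897 -0.2974] hi [ 0.6342 -0.2544] mid
[... 824 characters left out ...]
0.0054] err 0.006
short tri [0.4581 0.1744 0.0086] err 0.014
onion tri [ 0.6929 -0.3747  0.0154] err 0.0028
   top 391 zmax [0.065, 0.066, 0.067, 0.067, 0.067, 0.068, 0.07, 0.071] lo [ 0.6655 -0.3998] hi [ 0.7195 -0.3453] mid [ 0.6925 -0.3726]
   scene 362 zmax [0.063, 0.064, 0.065, 0.066, 0.066, 0.068, 0.07, 0.071] lo [ 0.6654 -0.4069] hi [ 0.7171 -0.3542] mid [ 0.6912 -0.3806]
jar tri [ 0.7215 -0.2742  0.0164] err 0.0092
   top 354 zmax [0.109, 0.109, 0.109, 0.109, 0.11, 0.11, 0.111, 0.112] lo [ 0.7042 -0.2922] hi [ 0.7444 -0.2515] mid [ 0.7243 -0.2718]
   scene 400 zmax [0.108, 0.108, 0.108, 0.109, 0.109, 0.109, 0.109, 0.109] lo [ 0.7044 -0.2968] hi [ 0.7427 -0.2579] mid [ 0.7235 -0.2774]
```

```bash
cat > b.py <<'E'
from h import *
from scipy.optimize import minimize
np.set_printoptions(precision=4,suppress=True)
C={c:cloud(c,np.load(c+"0.npy")) for c in("top","scene")}
def model(n,x,y):
    L=.132 if n=="long" else .09
    s=lambda d:1/(1+np.exp(-d/.0012))
    ins=s(.05-abs(x))*s(L-abs(y))
    ws=[(84,33,0),(0,36,1),(-84,28,1)] if n=="long" else [(42,33,0),(-42,36,1)]
    w=0
    for c,r,rd in ws:
        yy=y-c/1e3; r=r/1e3
        w=w+(s(r-np.hypot(x,yy)) if rd else s(r-abs(x))*s(r-abs(yy)))
    return ins*(.016-.012*w)
for n,g in dict(long=(.457,-.161),short=(.458,.174)).items():
  for cams in(["top"],["scene"],["top","scene"]):
    P=np.concatenate([C[c].reshape(-1,3) for c in cams]);P=P[(np.hypot(P[:,0]-g[0],P[:,1]-g[1])<.17)&(abs(P[:,2]-.008)<.03)]
    def f(p):
        th=p[2];dx,dy=P[:,0]-p[0],P[:,1]-p[1]
        # own y axis=(-sin th,cos th)
        x=np.cos(th)*dx+np.sin(th)*dy;y=-np.sin(th)*dx+np.cos(th)*dy
        k=(abs(x)<.07)&(abs(y)<(.145 if n=="long" else .103))
        r=P[:,2]-model(n,x,y)-0
        return np.mean(np.minimum(r**2,6e-5))*1e6
    b=min((minimize(f,[*g,t],method="Nelder-Mead",options=dict(initial_simplex=[[g[0],g[1],t],[g[0]+.01,g[1],t],[g[0],g[1]+.01,t],[g[0],g[1],t+.1]])) for t in np.radians([-15,-5,5,15])),key=lambda r:r.fun)
    p=b.x;R=np.array([[np.cos(p[2]),-np.sin(p[2])],[np.sin(p[2]),np.cos(p[2])]])
    print(n,cams,p[:2],np.degrees(p[2]),b.fun,len(P))
    print("   wells",{y:(p[:2]+R@[0,y/1e3]).round(4).tolist() for y in((84,0,-84) if n=="long" else (42,-42))})
E
python3 b.py
```

```text
long ['top'] [ 0.4588 -0.1701] 6.06044297712239 8.682349982464256 10046
   wells {84: [0.4499, -0.0865], 0: [0.4588, -0.1701], -84: [0.4676, -0.2536]}
long ['scene'] [ 0.4609 -0.1672] 6.138032132721329 8.992981352094194 7043
   wells {84: [0.4519, -0.0837], 0: [0.4609, -0.1672], -84: [0.4699, -0.2507]}
long ['top', 'scene'] [ 0.4598 -0.1693] 6.0681779895288575 9.009596539653266 17089
   wells {84: [0.4509, -0.0858], 0: [0.4598, -0.1693], -84: [0.4687, -0.2528]}
short ['top'] [0.4536 0.1803] -14.072892572678313 7.688423172350855 9899
   wells {42: [0.4639, 0.221], -42: [0.4434, 0.1395]}
short ['scene'] [0.4542 0.1829] -14.559623063192847 8.63051282122886 4212
   wells {42: [0.4648, 0.2236], -42: [0.4436, 0.1423]}
short ['top', 'scene'] [0.4536 0.1807] -14.553946559834092 8.042728074402397 14111
   wells {42: [0.4642, 0.2214], -42: [0.4431, 0.1401]}
```

```bash
cat > c.py <<'E'
from h import *
from scipy.optimize import least_squares
np.set_printoptions(precision=4,suppress=True)
C={c:cloud(c,np.load(c+"0.npy")) for c in("top","scene")}
def rim(n,g,r,z0,z1,R):
    for c in C:
        q=C[c].reshape(-1,3);q=q[(np.hypot(q[:,0]-g[0],q[:,1]-g[1])<R)&(q[:,2]>z0)&(q[:,2]<z1)]
        s=least_squares(lambda p:np.hypot(q[:,0]-p[0],q[:,1]-p[1])-r,g,loss="soft_l1",f_scale=.002)
        print(n,c,len(q),s.x,"rms",np.sqrt(np.mean(s.fun**2)), "bbox mid",(q.min(0)+q.max(0))[:2]/2,"size",np.ptp(q,axis=0)[:2])
rim("cup rim",(.4395,-.405),.0265,.047,.06,.04)
rim("bowl rim",(.4395,-.405),.032,.027,.037,.042)
rim("shaker top",(.5755,-.385),.012,.08,.1,.03)
for n,g in dict(lime=(.616,.2845),garlic=(.611,-.2785)).items():
    for c in C:
        q=C[c].reshape(-1,3);q=q[(np.hypot(q[:,0]-g[0],q[:,1]-g[1])<.04)&(q[:,2]>.02)]
        s=least_squares(lambda p:np.linalg.norm(q-p[:3],axis=1)-p[3],[*g,.025,.025],loss="soft_l1",f_scale=.002)
        w,v=np.linalg.eigh(np.cov(q[:,:2].T));print(n,c,s.x,"main axis",v[:,1],np.sqrt(w))
E
python3 c.py
```

```text
cup rim top 72 [ 0.4393 -0.4046] rms 0.001819350339730956 bbox mid [ 0.4403 -0.4055] size [0.0507 0.0541]
cup rim scene 72 [ 0.4398 -0.4048] rms 0.00157965519593622 bbox mid [ 0.4407 -0.4039] size [0.054  0.0536]
bowl rim top 104 [ 0.4392 -0.4043] rms 0.006236590298033819 bbox mid [ 0.4402 -0.4014] size [0.063 0.056]
bowl rim scene 113 [ 0.4394 -0.4052] rms 0.006731186598107117 bbox mid [ 0.4406 -0.4062] size [0.0649 0.0624]
shaker top top 100 [ 0.5772 -0.3838] rms 0.004061294189159683 bbox mid [ 0.5767 -0.3827] size [0.0286 0.0301]
shaker top scene 82 [ 0.5774 -0.3856] rms 0.004171792045751181 bbox mid [ 0.5773 -0.3864] size [0.0277 0.0322]
lime top [0.6179 0.2884 0.0247 0.0234] main axis [-0.7937  0.6083] [0.0107 0.0126]
lime scene [0.6184 0.2887 0.0269 0.0221] main axis [-0.8668  0.4986] [0.0087 0.0123]
garlic top [ 0.6126 -0.2774  0.0182  0.0253] main axis [-0.9345 -0.3558] [0.0124 0.013 ]
garlic scene [ 0.6139 -0.2766  0.0183  0.025 ] main axis [-0.8037  0.595 ] [0.0103 0.0129]
```

>>> move_arm(plan="0 0 0 0 0 0.159 0.085; 0 0 0 0 0 0.159 0.085; 0 0 0 0 0 0.159 0.085; 0 0 0 0 0 0.159 0.085; 0 0 0 0 0 0.159 0.085; 0 0 0 0 0 0.159 0.085; 0 0 0 0 0 0.159 0.085; 0 0 0 0 0 0.16 0.085; -0.05 0.04 0 0 0 0 0.085; -0.05 0.04 0 0 0 0 0.085; -0.05 0.04 0 0 0 0 0.085; -0.05 0.04 0 0 0 0 0.085")

```text
time_s: 3.4
position: [0.3185, 0.329, 0.2315]
tool_rot: [[-0.0, 1.0, 0.001], [1.0, 0.0, 0.0], [0.0, 0.001, -1.0]]
ft_force: [0.9, 0.1, 0.9]
grip_width: 0.0848
gripper_force: 0.0
```

>>> move_arm(plan="-0.06 0.012 0 0 0 0 0.085; -0.061 0.012 0 0 0 0 0.085; -0.061 0.012 0 0 0 0 0.085; -0.061 0.012 0 0 0 0 0.085; -0.061 0.012 0 0 0 0 0.085; -0.061 0.012 0.01 0 0 0 0.085; -0.061 0.01 0.02 0 0 0 0.085; -0.061 0.01 0.02 0 0 0 0.085; -0.061 0.01 0.02 0 0 0 0.085; -0.061 0.01 0.02 0 0 0 0.085; -0.061 0.01 0.02 0 0 0 0.085; -0.05 0 0.01 0 0 0 0.085")

```text
time_s: 4.9
position: [0.4375, -0.3795, 0.1139]
tool_rot: [[0.0, 1.0, -0.001], [1.0, -0.0, 0.001], [0.001, -0.001, -1.0]]
ft_force: [1.1, 0.4, 1.2]
grip_width: 0.0852
gripper_force: 0.0
```

>>> move_arm(plan="-0.01 0 0.015 0 0 0 0.085; 0 0 0.015 0 0 0 0.085; 0 0 0 0 0 0 0.085; 0 0 0 0 0 0 0.085")

```text
time_s: 5.4
position: [0.438, -0.3865, 0.0859]
tool_rot: [[-0.001, 1.0, 0.0], [1.0, 0.001, -0.001], [-0.001, 0.0, -1.0]]
ft_force: [0.6, -0.5, -0.5]
grip_width: 0.0852
gripper_force: 0.0
```

>>> move_arm(plan="-0.018 0.002 0 0 0 0 0.085; 0 0 0.018 0 0 0 0.085; 0 0 0.018 0 0 0 0.085; 0 0 0.017 0 0 0 0.085; 0 0 0 0 0 0 0.085")

```text
time_s: 6.02
position: [0.4394, -0.4047, 0.0315]
tool_rot: [[-0.0, 1.0, -0.001], [1.0, 0.0, 0.001], [0.001, -0.001, -1.0]]
ft_force: [0.3, -0.7, 0.5]
grip_width: 0.0849
gripper_force: 0.0
```

>>> move_arm(plan="0 0 0 0 0 0 0.04; 0 0 0 0 0 0 0.04; 0 0 0 0 0 0 0.04; 0 0 0 0 0 0 0.04; 0 0 0 0 0 0 0.04; 0 0 0 0 0 0 0.04", grip_force=30)

```text
time_s: 6.78
position: [0.4401, -0.4058, 0.0336]
tool_rot: [[-0.0, 1.0, 0.002], [1.0, 0.0, -0.002], [-0.002, 0.002, -1.0]]
ft_force: [-0.2, 0.6, 5.7]
grip_width: 0.0519
gripper_force: 30.4
```

>>> move_arm(plan="0 0 -0.006 0 0 0 0.04; 0 0 -0.006 0 0 0 0.04; 0 0 0 0 0 0 0.04")

```text
time_s: 7.15
position: [0.4397, -0.4056, 0.0449]
tool_rot: [[0.0, 1.0, 0.001], [1.0, -0.0, -0.001], [-0.001, 0.001, -1.0]]
ft_force: [-0.3, -0.1, -0.2]
grip_width: 0.0516
gripper_force: 31.4
```

Run:
```python
from h import *
im,d=viewer.get_image("scene");cv2.imwrite("pics/g1.png",cv2.resize(im[250:340,220:340,::-1],None,fx=5,fy=5,interpolation=cv2.INTER_CUBIC))
```

```text
(no output)
```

View pics/g1.png

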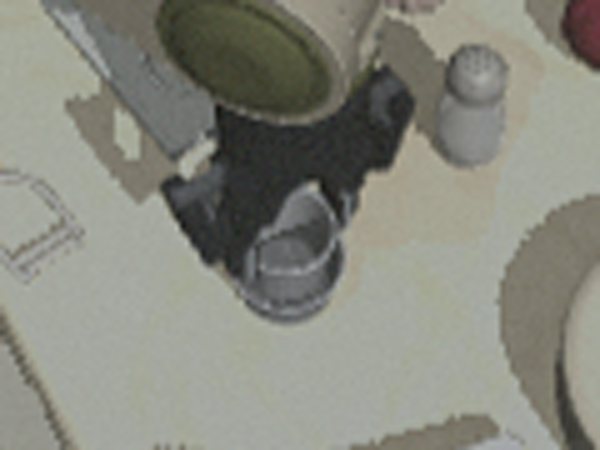

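The cup sits between the fingers above the bowl, which appears to be on the table, around crop pixel (290,290). I'll keep lifting.

>>> move_arm(plan="0 0 -0.01 0 0 0 0.04; 0 0 -0.02 0 0 0 0.04; 0 0 -0.03 0 0 0 0.04; 0 0 -0.03 0 0 0 0.04; 0 0 0 0 0 0 0.04")

```text
time_s: 7.82
position: [0.4402, -0.4062, 0.1366]
tool_rot: [[-0.0, 1.0, 0.003], [1.0, 0.0, -0.004], [-0.004, 0.003, -1.0]]
ft_force: [0.1, -0.5, -1.6]
grip_width: 0.0519
gripper_force: 31.5
```

Run:
```python
from h import *
im,d=viewer.get_image("scene");cv2.imwrite("pics/g2.png",cv2.resize(im[230:340,220:340,::-1],None,fx=5,fy=5,interpolation=cv2.INTER_CUBIC))
```

```text
(no output)
```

View pics/g2.png

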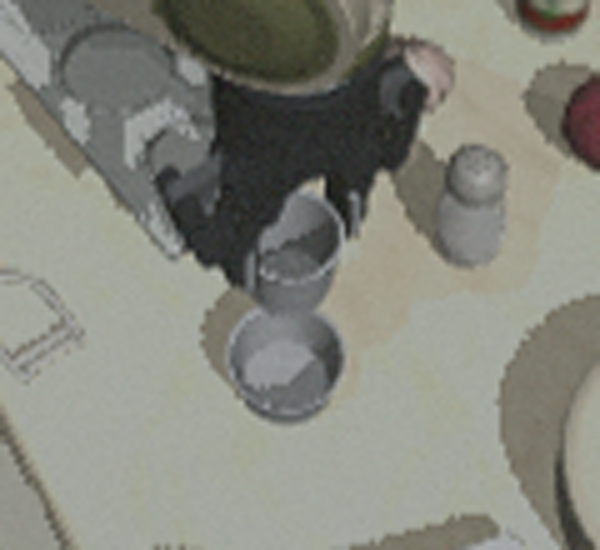

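The bowl stayed on the table, around crop pixel (290,360), and the cup hangs free. Now to the long tray's centre well.

>>> move_arm(plan="0.04 0.004 0 0 0 0 0.04; 0.05 0.004 0 0 0 0 0.04; 0.05 0.004 0 0 0 0 0.04; 0.05 0.004 0.01 0 0 0 0.04; 0.048 0.004 0.02 0 0 0 0.04; 0 0 0.02 0 0 0 0.04; 0 0 0.01 0 0 0 0.04; 0 0 0 0 0 0 0.04; 0 0 0 0 0 0 0.04")

```text
time_s: 9.0
position: [0.4597, -0.168, 0.0745]
tool_rot: [[0.001, 1.0, 0.0], [1.0, -0.001, -0.0], [-0.0, 0.0, -1.0]]
ft_force: [0.1, -0.6, -1.2]
grip_width: 0.0517
gripper_force: 31.6
```

>>> move_arm(plan="0 0 0.015 0 0 0 0.04; 0 0 0.01 0 0 0 0.04; 0 0 0.008 0 0 0 0.04; 0 0 0.004 0 0 0 0.04; 0 0 0 0 0 0 0.04")

```text
time_s: 9.62
position: [0.4595, -0.1674, 0.0371]
tool_rot: [[0.0, 1.0, -0.0], [1.0, -0.0, 0.0], [0.0, -0.0, -1.0]]
ft_force: [-0.9, 0.1, -1.1]
grip_width: 0.0521
gripper_force: 31.6
```

>>> move_arm(plan="0 0 0.002 0 0 0 0.04; 0 0 0 0 0 0 0.056; 0 0 0 0 0 0 0.065; 0 0 0 0 0 0 0.085; 0 0 0 0 0 0 0.085; 0 0 -0.02 0 0 0 0.085; 0 0 -0.03 0 0 0 0.085; 0 0 -0.03 0 0 0 0.085; -0.05 0 0 0 0 0 0.085; -0.05 0 0 0 0 0 0.085; -0.05 0 0 0 0 0 0.085; -0.05 0 0 0 0 0 0.085")

```text
time_s: 11.12
position: [0.4593, -0.369, 0.1152]
tool_rot: [[0.0, 1.0, 0.0], [1.0, -0.0, 0.0], [0.0, 0.0, -1.0]]
ft_force: [0.4, 0.5, -0.2]
grip_width: 0.0849
gripper_force: 0.0
```

```bash
cat > rim.py <<'E'
from h import *
from scipy.optimize import least_squares
np.set_printoptions(precision=4,suppress=True)
import sys
def grab():
    D={}
    for c in("top","scene"):
        im,d=viewer.get_image(c);D[c]=(im,cloud(c,d))
    return D
def rim(D,n,g,r,z0,z1,R=.045):
    for c in D:
        q=D[c][1].reshape(-1,3);q=q[(np.hypot(q[:,0]-g[0],q[:,1]-g[1])<R)&(q[:,2]>z0)&(q[:,2]<z1)]
        if len(q)<8: print(n,c,len(q));continue
        s=least_squares(lambda p:np.hypot(q[:,0]-p[0],q[:,1]-p[1])-r,g,loss="soft_l1",f_scale=.002)
        print(n,c,len(q),s.x,"rms",np.sqrt(np.mean(s.fun**2)),"bbox",(q.min(0)+q.max(0))[:2]/2,"zmax",np.percentile(q[:,2],95))
E
python3 - <<'E'
from rim import *
D=grab();rim(D,"cup",(.4598,-.1687),.0265,.045,.07);rim(D,"bowl",(.4394,-.4047),.032,.028,.04)
E
```

```text
cup top 82 [ 0.4589 -0.1665] rms 0.0018754274183667282 bbox [ 0.4595 -0.1665] zmax 0.0543388852119
cup scene 67 [ 0.4596 -0.1675] rms 0.0018687794604703536 bbox [ 0.46   -0.1658] zmax 0.05326068386577088
bowl top 0
bowl scene 95 [ 0.44   -0.4053] rms 0.0014822289832953155 bbox [ 0.4408 -0.4045] zmax 0.03371036182607602
```

>>> move_arm(plan="-0.036 -0.0195 0 0 0 0 0.085; 0 0 0.03 0 0 0 0.085; 0 0 0.03 0 0 0 0.085; 0 0 0 0 0 0 0.085; 0 0 0 0 0 0 0.085")

```text
time_s: 11.85
position: [0.4405, -0.4035, 0.0564]
tool_rot: [[-0.0, 1.0, 0.001], [1.0, 0.0, -0.001], [-0.001, 0.001, -1.0]]
ft_force: [0.0, 0.1, 0.8]
grip_width: 0.0852
gripper_force: 0.0
```

>>> move_arm(plan="-0.0015 -0.0005 0.012 0 0 0 0.085; 0 0 0.012 0 0 0 0.085; 0 0 0.01 0 0 0 0.085; 0 0 0.006 0 0 0 0.085; 0 0 0 0 0 0 0.06; 0 0 0 0 0 0 0.055; 0 0 0 0 0 0 0.055; 0 0 0 0 0 0 0.055; 0 0 0 0 0 0 0.055", grip_force=30)

```text
time_s: 12.98
position: [0.4397, -0.4049, 0.0158]
tool_rot: [[-0.0, 1.0, 0.0], [1.0, 0.0, -0.0], [-0.0, 0.0, -1.0]]
ft_force: [-1.2, 2.8, 5.5]
grip_width: 0.0647
gripper_force: 32.6
```

>>> move_arm(plan="0 0 -0.005 0 0 0 0.055; 0 0 -0.01 0 0 0 0.055; 0 0 -0.03 0 0 0 0.055; 0 0 -0.04 0 0 0 0.055; 0 0 -0.02 0 0 0 0.055; 0 0 0 0 0 0 0.055")

```text
time_s: 13.72
position: [0.44, -0.4055, 0.122]
tool_rot: [[-0.0, 1.0, 0.002], [1.0, 0.0, -0.003], [-0.003, 0.002, -1.0]]
ft_force: [0.5, -0.2, -1.1]
grip_width: 0.0639
gripper_force: 33.5
```

Run:
```python
from h import *
im,d=viewer.get_image("scene");cv2.imwrite("pics/g3.png",cv2.resize(im[230:340,220:340,::-1],None,fx=5,fy=5,interpolation=cv2.INTER_CUBIC))
```

```text
(no output)
```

View pics/g3.png

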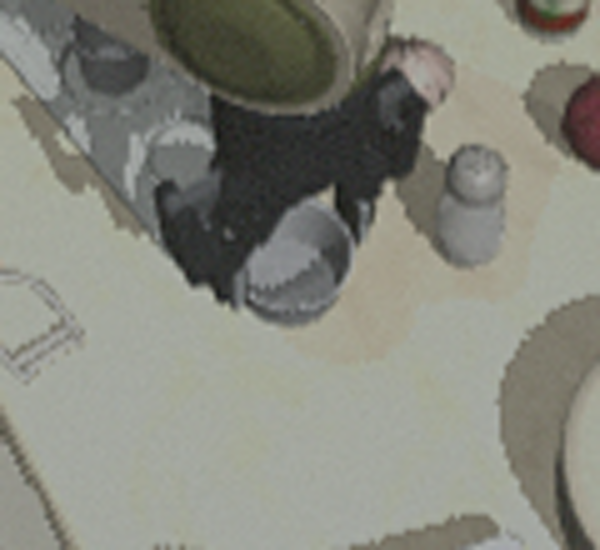

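The bowl is held off the table, around crop pixel (295,265). Carrying it to the short tray.

>>> move_arm(plan="0.03 0 0 0 0 0 0.055; 0.05 0 0 0 0 0 0.055; 0.055 0 0 0 0 0 0.055; 0.055 0 0 0 0 0 0.055; 0.055 0 0 0 0 0 0.055; 0.055 0 0 0 0 0 0.055; 0.055 0 0 0 0 0 0.055; 0.055 0 0 0 0 0 0.055; 0.055 0.0035 0 0 0 0 0.055; 0.05 0 0 0 0 0 0.055; 0.031 0 0 0 0 0 0.055; 0 0 0 0 0 0 0.055")

```text
time_s: 15.28
position: [0.4422, 0.1426, 0.1192]
tool_rot: [[-0.003, 1.0, -0.002], [1.0, 0.003, -0.0], [-0.0, -0.002, -1.0]]
ft_force: [0.3, -0.9, -1.0]
grip_width: 0.0643
gripper_force: 33.5
```

Run:
```python
from rim import *
p=env.observe()["position"];print(p)
D=grab();rim(D,"bowl",p[:2],.032,.125,.15,.042);rim(D,"bowl bottom?",p[:2],.03,.09,.125,.04)
im=D["scene"][0];u,v=proj("scene",p).astype(int);print(u,v)
cv2.imwrite("pics/g4.png",cv2.resize(im[v-50:v+60,u-60:u+60,::-1],None,fx=5,fy=5,interpolation=cv2.INTER_CUBIC))
```

```text
[0.4422 0.1426 0.1192]
bowl top 0
bowl scene 128 [0.4416 0.1398] rms 0.0034141722756689495 bbox [0.4415 0.1414] zmax 0.14510176174483747
bowl bottom? top 0
bowl bottom? scene 151 [0.4411 0.1387] rms 0.006044214416046698 bbox [0.4416 0.1413] zmax 0.12414347546799928
195 165
```

View pics/g4.png

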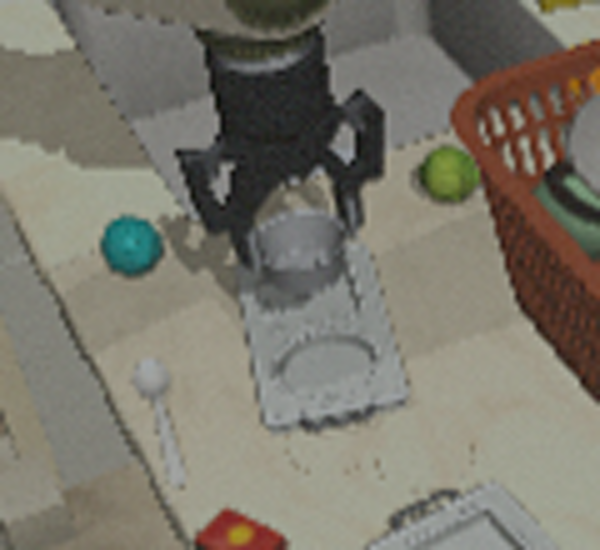

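The bowl is level in the gripper at crop pixel (300,245), above the short tray. Lowering it.

>>> move_arm(plan="-0.0018 0.0013 0.02 0 0 0 0.055; 0 0 0.03 0 0 0 0.055; 0 0 0.02 0 0 0 0.055; 0 0 0.012 0 0 0 0.055; 0 0 0.006 0 0 0 0.055; 0 0 0 0 0 0 0.055; 0 0 0 0 0 0 0.055")

```text
time_s: 16.25
position: [0.4447, 0.1393, 0.0327]
tool_rot: [[0.0, 1.0, 0.001], [1.0, -0.0, 0.0], [0.0, 0.001, -1.0]]
ft_force: [0.4, -0.1, -0.7]
grip_width: 0.0643
gripper_force: 33.5
```

>>> move_arm(plan="0.001 -0.001 0.005 0 0 0 0.055; 0 0 0.004 0 0 0 0.055; 0 0 0.002 0 0 0 0.055; 0 0 0 0 0 0 0.055")

```text
time_s: 16.75
position: [0.4433, 0.1403, 0.021]
tool_rot: [[-0.0, 1.0, -0.0], [1.0, 0.0, -0.0], [-0.0, -0.0, -1.0]]
ft_force: [-0.4, 0.1, 0.1]
grip_width: 0.0642
gripper_force: 33.5
```

>>> move_arm(plan="0 0 0 0 0 0 0.068; 0 0 0 0 0 0 0.075; 0 0 0 0 0 0 0.085; 0 0 0 0 0 0 0.085; 0 0 -0.02 0 0 0 0.085; 0 0 -0.04 0 0 0 0.085; 0 0 -0.06 0 0 0 0.085; 0.05 0 -0.03 0 0 0 0.085; 0.05 0 0 0 0 0 0.085; 0.045 0.02 0 0 0 0 0.085; 0 0.05 0 0 0 0 0.085; 0 0 0 0 0 0 0.085")

```text
time_s: 18.25
position: [0.5153, 0.2854, 0.1703]
tool_rot: [[0.0, 1.0, 0.0], [1.0, -0.0, -0.0], [-0.0, 0.0, -1.0]]
ft_force: [0.2, -0.8, -0.6]
grip_width: 0.0848
gripper_force: 0.0
```

Run:
```python
from rim import *
p=env.observe()["position"];print(p)
D=grab();rim(D,"bowl",(.4435,.1408),.032,.031,.045,.042)
cv2.imwrite("pics/x.png",D["scene"][0][:,:,::-1])
for n,g in dict(lime=(.6182,.2885)).items():
    for c in D:
        q=D[c][1].reshape(-1,3);q=q[(np.hypot(q[:,0]-g[0],q[:,1]-g[1])<.04)&(q[:,2]>.01)&(q[:,2]<.06)]
        if len(q)<10:continue
        s=least_squares(lambda p:np.linalg.norm(q-p[:3],axis=1)-p[3],[*g,.025,.025],loss="soft_l1",f_scale=.002);print(n,c,s.x)
```

```text
[0.5153 0.2854 0.1703]
bowl top 96 [0.4428 0.139 ] rms 0.0016896980686672046 bbox [0.4427 0.1399] zmax 0.03810632402207091
bowl scene 59 [0.4431 0.1395] rms 0.0023158799241505532 bbox [0.4434 0.1394] zmax 0.036994618402268496
lime top [0.6179 0.288  0.025  0.0232]
lime scene [0.6179 0.2888 0.0256 0.0229]
```

The bowl's rim is at 37 mm, so it is seated. Lime next.

>>> move_arm(plan="0.003 0.05 0 0 0 0 0.085; 0 0.05 0 0 0 0 0.085; 0 0.003 0.03 0 0 0 0.085; 0 0 0.04 0 0 0 0.085; 0 0 0.02 0 0 0 0.085; 0 0 0 0 0 0 0.085; 0 0 0 0 0 0 0.085")

```text
time_s: 19.23
position: [0.6165, 0.2884, 0.0827]
tool_rot: [[-0.0, 1.0, 0.002], [1.0, 0.0, 0.0], [0.0, 0.002, -1.0]]
ft_force: [-0.0, 0.8, 0.0]
grip_width: 0.0851
gripper_force: 0.0
```

>>> move_arm(plan="0 0.0015 0.02 0 0 0 0.085; 0 0 0.025 0 0 0 0.085; 0 0 0.015 0 0 0 0.085; 0 0 0.008 0 0 0 0.085; 0 0 0 0 0 0 0.06; 0 0 0 0 0 0 0.04; 0 0 0 0 0 0 0.03; 0 0 0 0 0 0 0.03; 0 0 0 0 0 0 0.03; 0 0 0 0 0 0 0.03; 0 0 0 0 0 0 0.03", grip_force=25)

```text
time_s: 20.6
position: [0.6182, 0.2885, 0.0144]
tool_rot: [[-0.0, 1.0, 0.001], [1.0, 0.0, 0.0], [0.0, 0.001, -1.0]]
ft_force: [-2.4, -0.1, 6.5]
grip_width: 0.0442
gripper_force: 25.7
```

>>> move_arm(plan="0 0 -0.01 0 0 0 0.03; 0 0 -0.03 0 0 0 0.03; 0 0 -0.04 0 0 0 0.03; 0 0 -0.03 0 0 0 0.03; 0 -0.04 0 0 0 0 0.03; 0 -0.05 0 0 0 0 0.03; 0 -0.05 0 0 0 0 0.03; -0.03 -0.028 0 0 0 0 0.03; -0.05 0 0 0 0 0 0.03; -0.05 0 0 0 0 0 0.03; -0.05 0 0 0 0 0 0.03; -0.05 0 0 0 0 0 0.03")

```text
time_s: 22.1
position: [0.4499, 0.0567, 0.1239]
tool_rot: [[-0.0, 1.0, 0.001], [1.0, 0.0, -0.0], [-0.0, 0.001, -1.0]]
ft_force: [0.6, 0.4, 0.0]
grip_width: 0.0442
gripper_force: 25.8
```

>>> move_arm(plan="-0.05 0 0 0 0 0 0.03; -0.05 0 0 0 0 0 0.03; -0.04 0.001 0.01 0 0 0 0.03; 0 0 0.03 0 0 0 0.03; 0 0 0.03 0 0 0 0.03; 0 0 0.01 0 0 0 0.03; 0 0 0 0 0 0 0.03; 0 0 0 0 0 0 0.03")

```text
time_s: 23.1
position: [0.4515, -0.0818, 0.0442]
tool_rot: [[-0.0, 1.0, 0.002], [1.0, 0.0, -0.001], [-0.001, 0.002, -1.0]]
ft_force: [0.5, -0.2, -0.8]
grip_width: 0.0443
gripper_force: 25.8
```

>>> move_arm(plan="-0.0034 -0.0005 0.012 0 0 0 0.03; 0 0 0.008 0 0 0 0.03; 0 0 0.004 0 0 0 0.03; 0 0 0 0 0 0 0.03; 0 0 0 0 0 0 0.052; 0 0 0 0 0 0 0.07; 0 0 0 0 0 0 0.08; 0 0 -0.03 0 0 0 0.08; 0 0 -0.05 0 0 0 0.08; 0 0 -0.05 0 0 0 0.08; -0.04 0 -0.02 0 0 0 0.08; -0.06 0 0 0 0 0 0.08")

```text
time_s: 24.6
position: [0.451, -0.1857, 0.1713]
tool_rot: [[-0.003, 1.0, 0.004], [1.0, 0.003, -0.002], [-0.002, 0.004, -1.0]]
ft_force: [0.9, -0.3, 0.5]
grip_width: 0.08
gripper_force: 0.0
```

>>> move_arm(plan="-0.06 0 0 0 0 0 0.08; -0.06 0.03 0 0 0 0 0.08; -0.05 0.05 0 0 0 0 0.08; -0.029 0.046 0 0 0 0 0.08; 0 0 0 0 0 0 0.08; 0 0 0 0 0 0 0.08")

```text
time_s: 25.35
position: [0.5681, -0.3737, 0.1688]
tool_rot: [[-0.0, 1.0, -0.001], [1.0, 0.0, 0.001], [0.001, -0.001, -1.0]]
ft_force: [-0.0, -0.7, 0.3]
grip_width: 0.0802
gripper_force: 0.0
```

Run:
```python
from rim import *
D=grab();cv2.imwrite("pics/y.png",D["scene"][0][:,:,::-1])
rim(D,"shaker",(.5773,-.3847),.012,.08,.1,.03)
for n,g in dict(lime=(.451,-.085),garlic=(.613,-.277)).items():
    for c in D:
        q=D[c][1].reshape(-1,3);q=q[(np.hypot(q[:,0]-g[0],q[:,1]-g[1])<.035)&(q[:,2]>.022)&(q[:,2]<.065)]
        if len(q)<10:continue
        s=least_squares(lambda p:np.linalg.norm(q-p[:3],axis=1)-p[3],[*g,.025,.025],loss="soft_l1",f_scale=.002);print(n,c,s.x,q[:,2].max())
```

```text
shaker top 6
shaker scene 83 [ 0.5772 -0.3853] rms 0.004149032312956142 bbox [ 0.5773 -0.3857] zmax 0.09001624229555381
lime scene [ 0.4497 -0.0834  0.0288  0.0236] 0.054858231114787374
garlic top [ 0.6125 -0.2774  0.0184  0.0251] 0.05214569809205413
garlic scene [ 0.6135 -0.2762  0.0155  0.0266] 0.044796032356680296
```

The lime is seated with its centre at 29 mm. Shaker next.

>>> move_arm(plan="-0.011 0.009 0 0 0 0 0.08; 0 0 0.03 0 0 0 0.08; 0 0 0.03 0 0 0 0.08; 0 0 0 0 0 0 0.08; 0 0 0 0 0 0 0.08")

```text
time_s: 26.08
position: [0.5777, -0.3854, 0.1112]
tool_rot: [[-0.0, 1.0, 0.002], [1.0, 0.0, -0.002], [-0.002, 0.002, -1.0]]
ft_force: [0.6, -0.2, 0.9]
grip_width: 0.0802
gripper_force: 0.0
```

>>> move_arm(plan="0 0 0.03 0 0 0 0.08; 0 0 0.03 0 0 0 0.08; 0 0 0.015 0 0 0 0.08; 0 0 0 0 0 0 0.08; 0 0 0 0 0 0 0.05; 0 0 0 0 0 0 0.03; 0 0 0 0 0 0 0.03; 0 0 0 0 0 0 0.03; 0 0 0 0 0 0 0.03; 0 0 0 0 0 0 0.03; 0 0 0 0 0 0 0.03", grip_force=30)

```text
time_s: 27.45
position: [0.578, -0.3856, 0.0357]
tool_rot: [[-0.0, 1.0, 0.002], [1.0, 0.0, -0.002], [-0.002, 0.002, -1.0]]
ft_force: [-0.7, 1.4, 5.9]
grip_width: 0.0377
gripper_force: 29.9
```

>>> move_arm(plan="0 0 -0.01 0 0 0 0.03; 0 0 -0.03 0 0 0 0.03; 0 0 -0.035 0 0 0 0.03; 0 0 -0.015 0 0 0 0.03; 0.01 -0.03 0 0 0 0 0.03; 0.03 -0.04 0 0 0 0 0.03; 0.04 -0.039 0 0 0 0 0.03; 0.04 0 0 0 0 0 0.03; 0.013 0 0 0 0 0 0.03; 0 0 0 0 0 0 0.03; 0 0 0 0 0 0 0.03")

```text
time_s: 28.82
position: [0.4689, -0.2533, 0.124]
tool_rot: [[0.0, 1.0, 0.0], [1.0, -0.0, -0.0], [-0.0, 0.0, -1.0]]
ft_force: [-0.0, -0.5, -1.0]
grip_width: 0.0376
gripper_force: 30.1
```

Run:
```python
from h import *
im,d=viewer.get_image("scene");cv2.imwrite("pics/g5.png",cv2.resize(im[190:320,190:340,::-1],None,fx=4.5,fy=4.5,interpolation=cv2.INTER_CUBIC))
```

```text
(no output)
```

View pics/g5.png

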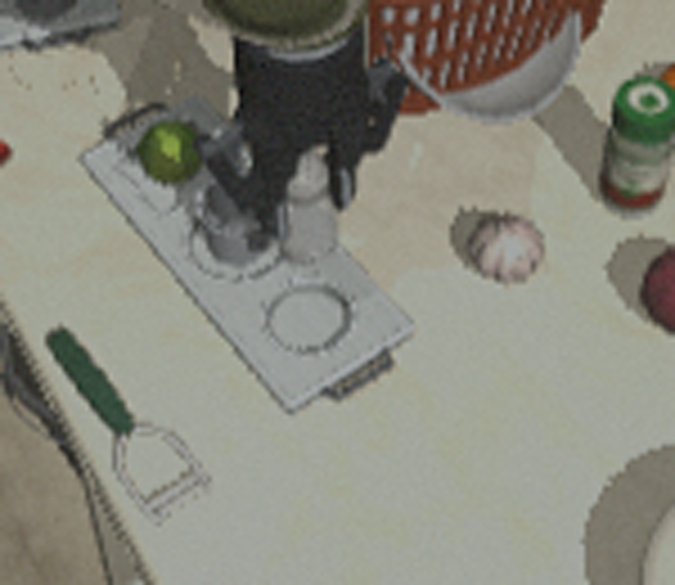

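The shaker hangs upright at crop pixel (310,215). Lowering into its well.

>>> move_arm(plan="0.001 0 0.03 0 0 0 0.03; 0 0 0.025 0 0 0 0.03; 0 0 0.01 0 0 0 0.03; 0 0 0.004 0 0 0 0.03; 0 0 0 0 0 0 0.03; 0 0 0 0 0 0 0.03")

```text
time_s: 29.62
position: [0.4688, -0.2515, 0.0559]
tool_rot: [[-0.0, 1.0, 0.001], [1.0, 0.0, -0.001], [-0.001, 0.001, -1.0]]
ft_force: [-1.5, -0.0, -0.1]
grip_width: 0.0377
gripper_force: 30.1
```

>>> move_arm(plan="-0.0005 0 0.006 0 0 0 0.03; 0 0 0.005 0 0 0 0.03; 0 0 0.003 0 0 0 0.03; 0 0 0.001 0 0 0 0.03; 0 0 0 0 0 0 0.03")

```text
time_s: 30.25
position: [0.4685, -0.2517, 0.0402]
tool_rot: [[-0.0, 1.0, -0.0], [1.0, 0.0, 0.0], [0.0, -0.0, -1.0]]
ft_force: [-0.0, -0.1, -0.9]
grip_width: 0.0377
gripper_force: 30.1
```

>>> move_arm(plan="0 0 0.0005 0 0 0 0.045; 0 0 0 0 0 0 0.06; 0 0 0 0 0 0 0.08; 0 0 0 0 0 0 0.08; 0 0 -0.03 0 0 0 0.08; 0 0 -0.05 0 0 0 0.08; 0 0 -0.06 0 0 0 0.08; -0.02 0.03 0 0 0 0 0.08; 0 0.05 0 0 0 0 0.08; 0 0.05 0 0 0 0 0.08; -0.005 0.014 0 0 0 0 0.08; 0 0 0 0 0 0 0.08")

```text
time_s: 31.75
position: [0.6129, -0.2766, 0.1789]
tool_rot: [[-0.001, 1.0, -0.001], [1.0, 0.001, 0.0], [0.0, -0.001, -1.0]]
ft_force: [0.1, -0.6, -0.5]
grip_width: 0.0799
gripper_force: 0.0
```

Run:
```python
from rim import *
D=grab()
rim(D,"shaker",(.4687,-.252),.012,.084,.1,.03);rim(D,"cup",(.4598,-.1687),.0265,.047,.06,.035)
for n,g in dict(lime=(.451,-.085),garlic=(.613,-.277)).items():
    for c in D:
        q=D[c][1].reshape(-1,3);q=q[(np.hypot(q[:,0]-g[0],q[:,1]-g[1])<.035)&(q[:,2]>.022)&(q[:,2]<.065)]
        if len(q)<10:continue
        s=least_squares(lambda p:np.linalg.norm(q-p[:3],axis=1)-p[3],[*g,.025,.025],loss="soft_l1",f_scale=.002);print(n,c,s.x,q[:,2].max())
```

```text
shaker top 0
shaker scene 77 [ 0.4671 -0.2525] rms 0.003945708403490754 bbox [ 0.467  -0.2541] zmax 0.09350232183794453
cup top 32 [ 0.4581 -0.1681] rms 0.0012755461214176218 bbox [ 0.4624 -0.1582] zmax 0.0551562996160503
cup scene 54 [ 0.4592 -0.1672] rms 0.0016993008289693866 bbox [ 0.4588 -0.1665] zmax 0.05357224951298025
lime top [ 0.4488 -0.0849  0.0293  0.0234] 0.05692562544122955
lime scene [ 0.4493 -0.0838  0.0288  0.0236] 0.05550901017145938
garlic scene [ 0.6133 -0.2761  0.0177  0.0254] 0.05242988124828191
```

>>> move_arm(plan="0 0 0.04 0 0 0 0.08; 0 0 0.05 0 0 0 0.08; 0 0 0.04 0 0 0 0.08; 0 0 0.025 0 0 0 0.08; 0 0 0 0 0 0 0.08; 0 0 0 0 0 0 0.08", grip_force=22)

```text
time_s: 32.6
position: [0.6128, -0.2772, 0.0264]
tool_rot: [[0.0, 1.0, 0.002], [1.0, -0.0, -0.001], [-0.001, 0.002, -1.0]]
ft_force: [0.4, 0.1, 0.4]
grip_width: 0.0799
gripper_force: 0.0
```

>>> move_arm(plan="0.0005 0 0.009 0 0 0 0.08; 0 0 0.005 0 0 0 0.08; 0 0 0 0 0 0 0.055; 0 0 0 0 0 0 0.03; 0 0 0 0 0 0 0.03; 0 0 0 0 0 0 0.03; 0 0 0 0 0 0 0.03; 0 0 0 0 0 0 0.03; 0 0 0 0 0 0 0.03")

```text
time_s: 33.72
position: [0.6127, -0.2763, 0.0112]
tool_rot: [[-0.0, 1.0, 0.001], [1.0, 0.0, -0.0], [-0.0, 0.001, -1.0]]
ft_force: [-0.7, 0.3, 4.7]
grip_width: 0.05
gripper_force: 23.2
```

>>> move_arm(plan="0 0 -0.01 0 0 0 0.03; 0 0 -0.03 0 0 0 0.03; 0 0 -0.04 0 0 0 0.03; 0 0 -0.04 0 0 0 0.03; 0 -0.04 -0.02 0 0 0 0.03; 0 -0.05 0 0 0 0 0.03; 0 -0.05 0 0 0 0 0.03; 0.03 -0.0085 0 0 0 0 0.03; 0.05 0 0 0 0 0 0.03; 0.055 0 0 0 0 0 0.03; 0.055 0 0 0 0 0 0.03; 0.055 0 0 0 0 0 0.03")

```text
time_s: 35.22
position: [0.4638, -0.0296, 0.1511]
tool_rot: [[0.0, 1.0, 0.001], [1.0, -0.0, -0.0], [-0.0, 0.001, -1.0]]
ft_force: [0.9, 0.1, 0.4]
grip_width: 0.0493
gripper_force: 23.1
```

>>> move_arm(plan="0.055 0 0 0 0 0 0.03; 0.055 0 0 0 0 0 0.03; 0.055 0 0 0 0 0 0.03; 0.045 0 0 0 0 0 0.03; 0.035 0 0.02 0 0 0 0.03; 0.01 0 0.03 0 0 0 0.03; 0 0 0.02 0 0 0 0.03; 0 0 0 0 0 0 0.03; 0 0 0 0 0 0 0.03")

```text
time_s: 36.35
position: [0.4645, 0.2238, 0.0817]
tool_rot: [[0.0, 1.0, 0.001], [1.0, -0.0, 0.0], [0.0, 0.001, -1.0]]
ft_force: [0.3, -0.4, 0.4]
grip_width: 0.0496
gripper_force: 23.1
```

>>> move_arm(plan="-0.0015 0 0.025 0 0 0 0.03; 0 0 0.02 0 0 0 0.03; 0 0 0.012 0 0 0 0.03; 0 0 0.005 0 0 0 0.03; 0 0 0.002 0 0 0 0.03; 0 0 0 0 0 0 0.03")

```text
time_s: 37.1
position: [0.4643, 0.2224, 0.0171]
tool_rot: [[-0.0, 1.0, 0.001], [1.0, 0.0, 0.0], [0.0, 0.001, -1.0]]
ft_force: [-0.1, -0.8, -0.6]
grip_width: 0.0498
gripper_force: 23.1
```

>>> move_arm(plan="0 0 0.001 0 0 0 0.055; 0 0 0 0 0 0 0.065; 0 0 0 0 0 0 0.08; 0 0 0 0 0 0 0.08; 0 0 -0.03 0 0 0 0.08; 0 0 -0.05 0 0 0 0.08; 0 0 -0.06 0 0 0 0.08; 0 -0.05 -0.03 0 0 0 0.08; 0.05 -0.05 0 0 0 0 0.08; 0.05 -0.04 0 0 0 0 0.08; 0.05 0 0 0 0 0 0.08; 0 0 0 0 0 0 0.08")

```text
time_s: 38.6
position: [0.33, 0.3675, 0.1856]
tool_rot: [[-0.004, 1.0, 0.0], [1.0, 0.004, 0.001], [0.001, 0.0, -1.0]]
ft_force: [-0.0, -0.7, 0.6]
grip_width: 0.0798
gripper_force: 0.0
```

Run:
```python
from rim import *
D=grab()
rim(D,"shaker",(.4687,-.252),.012,.084,.1,.03);rim(D,"cup",(.4598,-.1687),.0265,.047,.06,.035);rim(D,"bowl",(.4435,.1408),.032,.031,.045,.042)
for n,g in dict(lime=(.451,-.085),garlic=(.4643,.2222),onion=(.6925,-.3765)).items():
    for c in D:
        q=D[c][1].reshape(-1,3);q=q[(np.hypot(q[:,0]-g[0],q[:,1]-g[1])<.04)&(q[:,2]>.022)&(q[:,2]<.08)]
        if len(q)<10:continue
        s=least_squares(lambda p:np.linalg.norm(q-p[:3],axis=1)-p[3],[*g,.025,.025],loss="soft_l1",f_scale=.002);print(n,c,s.x,q[:,2].max())
cv2.imwrite("pics/t9.png",cv2.resize(D["top"][0][90:300,100:420,::-1],None,fx=2.5,fy=2.5,interpolation=cv2.INTER_CUBIC))
```

```text
shaker top 105 [ 0.4665 -0.2507] rms 0.004086843834408341 bbox [ 0.4665 -0.2516] zmax 0.0951596790392885
shaker scene 73 [ 0.4669 -0.2523] rms 0.004116182459390368 bbox [ 0.4664 -0.2546] zmax 0.09401090513695777
cup top 77 [ 0.4588 -0.1666] rms 0.0017398819122116842 bbox [ 0.4594 -0.1665] zmax 0.055071430609686695
cup scene 58 [ 0.4595 -0.1674] rms 0.001862987618224683 bbox [ 0.4597 -0.1667] zmax 0.05384659505190547
bowl top 95 [0.4427 0.1394] rms 0.0015670105675076634 bbox [0.4427 0.1399] zmax 0.038853605791501045
bowl scene 54 [0.4429 0.139 ] rms 0.0020313026843414485 bbox [0.4431 0.1406] zmax 0.0380975800474104
lime top [ 0.4486 -0.0849  0.0287  0.0237] 0.05547657319793341
lime scene [ 0.4498 -0.0839  0.0287  0.0235] 0.05377694866620863
garlic top [0.4637 0.2209 0.0226 0.0249] 0.05648369887124569
garlic scene [0.4641 0.2223 0.0221 0.0256] 0.056242650722332414
onion top [ 0.6958 -0.3771  0.025   0.0328] 0.07174766340850701
onion scene [ 0.6963 -0.3759  0.025   0.0324] 0.07014481040211216
```

View pics/t9.png

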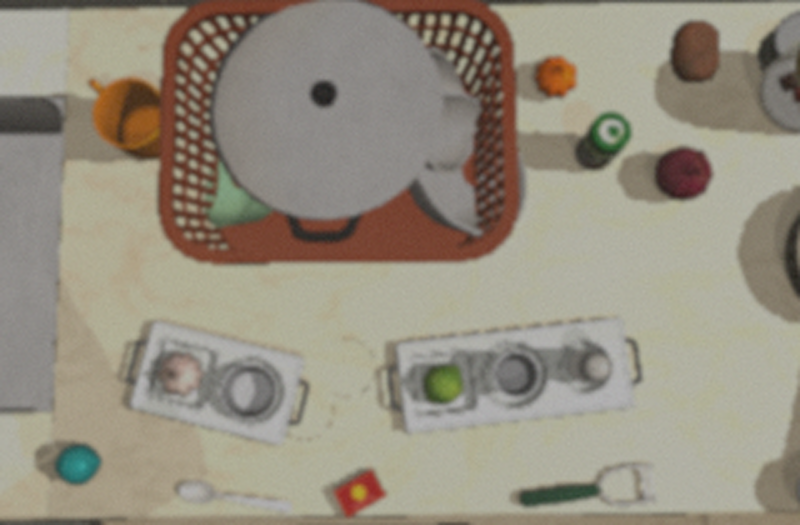

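All five things are seated in their wells: garlic (180,372), bowl (250,390), lime (443,382), cup (515,375) and shaker (595,367). The onion (683,172) and the spice jar (608,132) have not moved. Handing in.

```bash
python3 -c "
from rig import env
print(env.close_job())"
```

```text
the job is handed in; nothing more can be done
None
```

I placed all five things in their wells, left the onion and spice jar where they stood, and handed the job in at about 39 s; the hand-in returned no verdict, but the last camera check showed everything seated.

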